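# Load the bangle polisher from the hook stand and start it

## Task

Lift the narrow jade bangle off its hook stand and stand it upright in the roller cradle of the bench polisher, resting on both rollers between the cheeks; never let it drop. Once the bangle sits there released, push the polisher's spring start plunger all the way down to its stop and let it come back up. Leave the broad jade cuff hanging on its stand and do not disturb the bowl or the pagoda carving.

Things in the scene. Friction and masses are not known exactly. Their poses are not given: they have to be found in the camera images.
- bangle: Narrow ring of pale green jade, 78 mm outside and 60 mm inside diameter, 12 mm wide along its axis (flat side faces), 50 to 110 g. Origin at the centre of the ring; its x axis is the ring's axis. It hangs upright over the two wires of stand_a, its axis along the wires; its top edge is 39 mm above its origin.
- cuff: Broad ring of the same jade, same 78 mm and 60 mm diameters but 26 mm wide along its axis (x). Origin at its centre. Hangs on stand_b and is to stay there.
- stand_a: Fixed steel hook stand carrying the bangle. Origin under the centre of its base plate (110 x 90 x 12 mm). Column, 14 mm thick, 180 mm high, at local x = +47 mm. From it two parallel 7 mm wires at local y = -18 and +18 mm run to local -x: axis 180 mm high at the column, 170 mm at the dip (x = 0, where the bangle hangs), 182 mm at the upturned free tips (x = -40 mm).
- stand_b: Fixed hook stand identical to stand_a, carrying the cuff.
- polisher: Fixed bench polisher, a pale green housing. Origin at the centre of the underside; deck 150 mm (x) by 200 mm (y), top at 60 mm. A motor hump along its +x edge (local x 22 to 72 mm, y -90 to 70 mm) rises to 120 mm. The cradle stands on the deck at local x = 0, y = +40 mm, the start plunger at local x = -30 mm, y = -60 mm.
- cradle (a point): Where the bangle's centre is when seated, 112.5 mm above the table, its axis along local x (polisher's axes). It rests on two 16 mm rollers at local y = -20 and +20 mm, their axes 42.5 mm lower, between two upright aluminium cheeks 15 mm apart in x and 70 mm long in y; their tops flare to a mouth of about 20 mm and end 2 mm below this point.
- plunger_top (a point): Top centre of the plunger's black round head, 32 mm in diameter, pressed straight down; about 9 N at the stop.
- plunger (a joint): Travel of the plunger in m: 0 up, 0.012 fully down at the stop; a spring brings it back.
- bowl: Loose jade bowl, 90 mm across, 40 mm high, origin at the centre of its underside. Leave alone.
- carving: Loose jade pagoda carving, 52 mm across and 92 mm high, origin at the centre of its underside. Leave alone.
- stand_a_dip (a point): Midway between the two wires of stand_a at their dip, 170 mm above the table (stand_a's axes). The bangle encloses both wires: raise it about 25 mm (more than 14, less than 40), then draw it out along local -x past the tips.
Things that resemble listed ones, but are neither listed nor needed, are in the scene too. What is shaped like the bangle but pink or red is not meant.

How it is judged:
On the way, in this order (a step that is already met when the one before it is completed fails the run):
1. The bangle is off its hook, clear of the wires (distance between bangle and stand_a_dip above 0.1 m), for 0.1 s.
2. The bangle stands seated in the roller cradle, released (distance between bangle and cradle below 0.008 m and z of bangle in the frame of cradle below 0.004 m and angle between the x axis of bangle and the x axis of cradle, either way round below 0.2 rad and linear speed of bangle below 0.03 m/s and contact force between bangle and the fingers below 0.05 N), for 0.3 s.
3. The plunger is pressed down to its stop (value of joint plunger above 0.0105 m), for 0.05 s.
At the end, for the whole second after the job is handed in: Bangle released, at rest in the cradle: centre within 8 mm of the seated point and at most 4 mm above it, axis within 0.2 rad; plunger pressed to within 1.5 mm of its stop after that, now within 3 mm of up; cuff within 20 mm, bowl and carving within 30 mm of their starts (all of step 2 and value of joint plunger below 0.003 m and distance of cuff from where it was at the start of the episode below 0.02 m and distance of each of bowl, carving from where it was at the start of the episode below 0.03 m); the robot touches nothing.
It fails at once if The bangle is dropped (falls ungripped faster than 0.6 m/s, about 2 cm of free fall) (linear speed of bangle above 0.6 m/s and contact force between bangle and the fingers below 0.05 N).
It fails at once if The plunger is pressed more than half way while the bangle is not seated in the cradle (value of joint plunger above 0.006 m and not (distance between bangle and cradle below 0.008 m and z of bangle in the frame of cradle below 0.004 m and angle between the x axis of bangle and the x axis of cradle, either way round below 0.2 rad)).
It fails at once if The cuff is moved more than 40 mm (distance of cuff from where it was at the start of the episode above 0.04 m).
It fails at once if The bowl is moved more than 40 mm or tipped (distance of bowl from where it was at the start of the episode above 0.04 m or angle between bowl's own z axis and vertical above 0.5 rad).
It fails at once if The carving is moved more than 40 mm or tipped (distance of carving from where it was at the start of the episode above 0.04 m or angle between carving's own z axis and vertical above 0.5 rad).
It also fails if it takes over 54 s, if anything falls off the work surface, if the arm or the gripper's body presses on something with over 40 N, if the wrist force passes 120 N, or if a joint passes its speed limit or range.

## Robot

A 6-joint arm with a two-finger parallel gripper is mounted at the origin on the work surface. World frame = base frame: x ahead of the robot, y to its left, z up, the work surface at z = 0. Lengths are in m, angles in rad, forces in N, time in s.
With the tool pointing down it reaches from about 0.35 to 0.85 m from the base axis. Payload 8.1 kg.
Tool frame: the origin (TCP) lies at the very end of the fingers, on their centre line; the grasp point (between the pads) lies 19 mm behind it; z points along the fingers, y is the line along which they close (so a half turn about z gives the same grasp; the last joint's range is limited). The gripper opens to 93 mm and grips with 3 to 60 N. Pads are 15 mm wide; open, the fingers measure 128 mm over their backs; the gripper's body (75 mm by 188 mm) begins 65 mm behind the grasp point.
Start: joints at [-1.229, 0.13, 1.488, -0, 1.523, -0.085], TCP at [0.248, -0.546, 0.219] pointing down, gripper open.
Joint ranges: [-2.96, 2.96], [-0.89, 2.26], [0.02, 2.5], [-1.34, 4.48], [0, 2.73], [-2.66, 2.66]. Speed limits (rad/s): [2.39, 2.39, 2.79, 3.14, 3.14, 3.14].

## Interface

Orientations are given as a rotation vector (axis times angle).
In Python, from plant import robot gives the robot as it stands. The module is installed in compiled form; this text tells all that it offers.
- The arm moves only by the tool play_rows, never from a script. Its argument "increments" is text: rows parted by semicolons, each of 5 numbers parted by spaces: the shift along the tool's x, y, z in mm, then the turn about the tool's z in degrees, then the closure, from -1 (fully open) to 1 (shut). In form: dx dy dz yaw claw; .... A call has 1 to 20 rows; each row is the pose to reach, as a shift and turn from the pose commanded when the call began, along the tool's axes at that moment; what a row does not reach only later rows make up. A row lasts 1/10 s, in which the tool goes at most 50 mm and 8.59 degrees, less where a joint would pass 70% of its speed; a pose out of reach is approached as far as the arm can. A call with a gripper value outside its range is refused whole. The fingers move at their own pace and stop on an object; "force" is the grip in N (left out, the last holds). Time passes only in rows, so rows that repeat a pose let the fingers close. It gives the time, the measured TCP pose, the force, the opening and the grip force at its end, in the units of the state.
- robot.read_state(): the state, without advancing time (a new reading comes with each control period).
- robot.read_camera(name): name is "side" or "top"; returns the picture (480x640x3 uint8, blue, green, red); there is no depth.
- robot.calibration(name): a dict with "vertical_fov" (degrees; the focal length in pixels is half the picture's height over the tangent of half this angle, whatever the lens; pixels are square), "cx", "cy" (the principal point, pixels), "rvec" (rotation vector, rad) and "tvec" (3), from world to camera coordinates, as OpenCV has them. Camera axes: x right, y down, z forward; pixel columns grow to the right and rows downward; lengths in m; the calibration is good to about 2 mm. A picture is of the moment at which its call begins. calibration takes no time and is no camera call.
- robot.close_job(): hands the job in; it is judged then, once.
Trained networks look in the newest picture that a camera, given by its name, has taken for a name from the list of things; names that differ only in an ending like _2 or _b are one class to them, and where a whole thing is asked for, a point or a joint stands for the part that bears it (a point fixed in the world has none). Each returns a list of dicts, best first, with "conf" (0 to 1); they miss things now and then, are a little off and sometimes report something else, mostly with a low value. They report only what shows in the picture. A call takes as long as a camera call. They do not tell look-alikes from the thing itself.
- robot.recognise(camera, query): "centre" ([x, y, z] in m, in world coordinates, good to about 4 mm: the middle of the surface that is visible of it).
- robot.regions_of(camera, query): "pixels" (480x640 bool, what is visible of it).
- robot.landmark_of(camera, query): "centre" ([x, y, z] in m, in world coordinates, good to about 4 mm: a listed point, or the origin of a listed thing).
The state is a dict: "t": time; "q": joint angles; "dq": joint speeds; "joint_torque": joint torques, N m; "tool_pos": TCP position; "orientation": TCP orientation; "force": force on the tool from outside, world axes, zero at the start; "wrist_torque": the same for the moment, N m; "opening": finger opening in m; "gripper_force": force on a finger pad.
Only numpy, scipy, OpenCV 4.12 (cv2) and the standard library are available. Lean on these libraries where they do the work, as an engineer would, in place of code of your own. Each camera call takes 0.05 s, during which the arm holds its last target. There are 200 camera calls.

## Working session

There is one attempt and no reset: what is moved stays moved. The work goes in short steps, Python scripts to look and compute and a tool call to move; the robot and the scene stay as the last step left them, time stands still between calls to the robot, and variables do not carry over. Pictures are saved under pics/ and viewed, at most 10 in all, crops included, and the job is handed in when it is done.

Besides the shell and the picture viewer there is one more tool, called after "Call:" as name(argument=value, ...) on one line, values as JSON. play_rows: Moves the arm, as the interface text tells. Its arguments: {"type":"object","properties":{"increments":{"type":"string"},"force":{"type":"number"}},"required":["increments"]}

```bash
mkdir -p pics; cat > h.py <<'E'
import numpy as np, cv2
from plant import robot
def cal(n):
    c=robot.calibration(n); f=240/np.tan(np.radians(c["vertical_fov"])/2)
    K=np.array([[f,0,c["cx"]],[0,f,c["cy"]],[0,0,1.]])
    R=cv2.Rodrigues(np.array(c["rvec"],float))[0]; return K,R,np.array(c["tvec"],float).ravel()
def proj(n,P):
    K,R,t=cal(n); p=(np.atleast_2d(P)@R.T+t)@K.T; return p[:,:2]/p[:,2:]
def ray(n,u,v):
    K,R,t=cal(n); return -R.T@t, R.T@np.linalg.inv(K)@np.array([u,v,1.])
def atz(n,u,v,z):
    o,d=ray(n,u,v); return o+d*(z-o[2])/d[2]
E
python3 - <<'E'
from h import *
for n in("side","top"):
    im=robot.read_camera(n); cv2.imwrite(f"pics/{n}0.png",im)
    K,R,t=cal(n); print(n,K[0,0],(-R.T@t).round(3),R[2].round(3))
    for q in["bangle","cuff","stand_a","polisher","cradle","plunger_top","stand_a_dip","bowl","carving"]:
        for r in robot.landmark_of(n,q): print(q,np.round(r["centre"],3),round(r["conf"],2),proj(n,r["centre"]).round().tolist())
E
```

```text
side 445.763911284664 [0.299 0.759 0.663] [ 0.341 -0.754 -0.562]
bangle [0.571 0.436 0.036] 0.86 [[246.0, 428.0]]
bangle [0.596 0.299 0.15 ] 0.72 [[272.0, 313.0]]
bangle [0.459 0.317 0.035] 0.6 [[343.0, 396.0]]
bangle [ 0.594  0.3   -0.   ] 0.52 [[278.0, 374.0]]
cuff [0.58  0.034 0.154] 0.93 [[343.0, 234.0]]
cuff [0.576 0.031 0.001] 0.73 [[343.0, 290.0]]
stand_a [ 0.575  0.031 -0.   ] 0.96 [[344.0, 291.0]]
stand_a [ 0.597  0.302 -0.003] 0.8 [[276.0, 375.0]]
polisher [ 0.577 -0.224 -0.002] 0.57 [[379.0, 235.0]]
polisher [ 0.427  0.073 -0.001] 0.4 [[401.0, 323.0]]
cradle [ 0.572 -0.183  0.112] 0.69 [[379.0, 206.0]]
cradle [0.595 0.296 0.167] 0.64 [[273.0, 304.0]]
cradle [ 0.784 -0.14   0.003] 0.53 [[297.0, 231.0]]
plunger_top [ 0.551 -0.286  0.091] 0.62 [[398.0, 198.0]]
stand_a_dip [0.596 0.296 0.17 ] 0.97 [[273.0, 303.0]]
bowl [0.429 0.069 0.   ] 0.71 [[401.0, 321.0]]
carving [ 0.785 -0.137  0.003] 0.77 [[296.0, 232.0]]
top 570.0411612831439 [0.507 0.039 1.401] [ 0.07   0.002 -0.998]
bangle [ 0.782 -0.14   0.001] 0.63 [[392.0, 170.0]]
bangle [0.593 0.298 0.148] 0.57 [[202.0, 241.0]]
bangle [0.457 0.315 0.032] 0.56 [[204.0, 301.0]]
bangle [0.568 0.43  0.037] 0.55 [[157.0, 254.0]]
cuff [0.428 0.074 0.   ] 0.72 [[305.0, 313.0]]
cuff [0.577 0.032 0.152] 0.56 [[323.0, 249.0]]
stand_a [0.598 0.299 0.   ] 0.82 [[214.0, 243.0]]
stand_a [ 0.575  0.037 -0.001] 0.77 [[321.0, 253.0]]
polisher [ 0.577 -0.222 -0.002] 0.94 [[426.0, 253.0]]
cradle [ 0.571 -0.186  0.112] 0.55 [[419.0, 253.0]]
plunger_top [ 0.548 -0.283  0.088] 0.52 [[460.0, 264.0]]
stand_a_dip [0.6   0.294 0.17 ] 0.58 [[202.0, 237.0]]
bowl [ 0.432  0.077 -0.001] 0.82 [[304.0, 312.0]]
bowl [ 0.55  -0.284  0.09 ] 0.17 [[461.0, 263.0]]
carving [ 0.782 -0.137  0.002] 0.63 [[391.0, 170.0]]
```

```bash
python3 - <<'E'
import cv2
a=cv2.imread("pics/top0.png"); cv2.imwrite("pics/topc.png",cv2.resize(a[130:340,110:510],None,fx=2,fy=2,interpolation=cv2.INTER_CUBIC))
a=cv2.imread("pics/side0.png"); cv2.imwrite("pics/sidec.png",cv2.resize(a[160:460,190:470],None,fx=2,fy=2,interpolation=cv2.INTER_CUBIC))
E
```

```text
(no output)
```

View pics/topc.png

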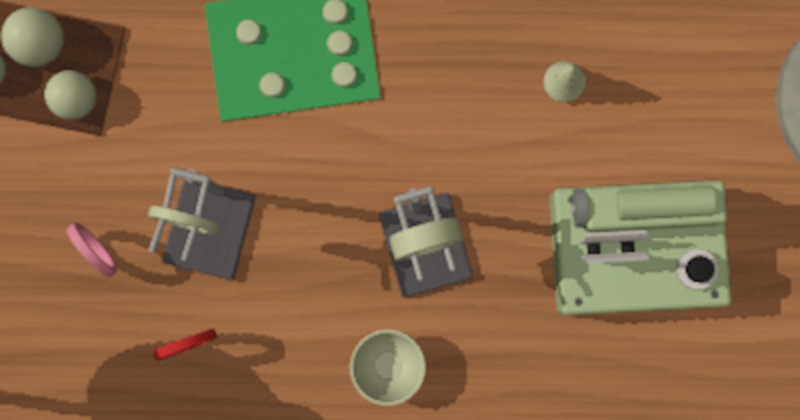

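View pics/sidec.png

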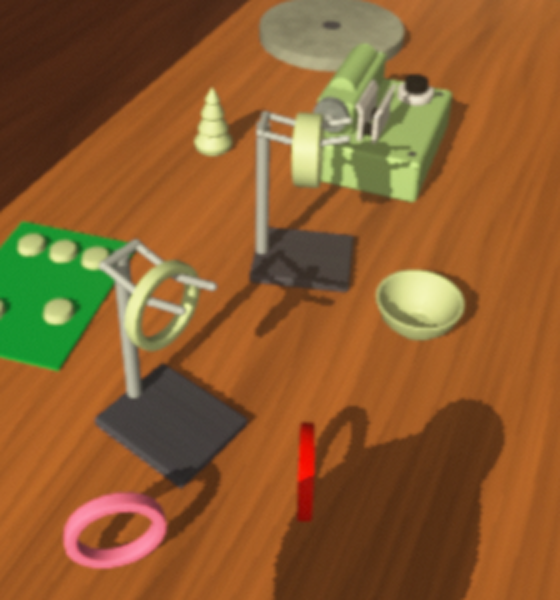

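Ring candidates in the full top picture:
- A narrow pale green ring on the left stand at (202,240).
- A broad green ring on the middle stand at (323,249).
- Loose pink and red rings at (155,254) and (203,302).

The narrow green one on the left stand is the bangle, so that stand is stand_a. The side crop confirms it: narrow ring around (162,305), broad cuff around (307,150). The polisher is on the right, with its hump towards +x. Next I'll get the yaws.

```bash
cat > fit.py <<'E'
from h import *
from scipy.optimize import minimize
def hullmask(pts):
    m=np.zeros((480*4,640*4),np.uint8); h=cv2.convexHull((pts*4+2).astype(np.float32)).astype(np.int32)
    cv2.fillConvexPoly(m,h,1); return m
def ringpts(p,yaw,w=.012,r=.039):
    a=np.linspace(0,2*np.pi,60); L=np.array([(s*w/2,r*np.cos(b),r*np.sin(b)) for s in(-1,1) for b in a])
    c,s=np.cos(yaw),np.sin(yaw); return L@np.array([[c,-s,0],[s,c,0],[0,0,1]]).T+p
def getmask(n,q,near):
    robot.read_camera(n)
    best=None
    for r in robot.regions_of(n,q):
        m=np.array(r["pixels"],np.uint8); v,u=np.nonzero(m)
        d=np.hypot(u.mean()-near[0],v.mean()-near[1]); 
        if best is None or d<best[0]: best=(d,m)
    v,u=np.nonzero(best[1]); return best[1],np.c_[u,v].astype(float)
def fitring(near,x0,cams=("side","top")):
    T={n:hullmask(getmask(n,"bangle",near[n])[1]) for n in cams}
    def cost(x):
        c=0
        for n in cams:
            M=hullmask(proj(n,ringpts(x[:3],x[3]*10))); c+=1-(M&T[n]).sum()/(M|T[n]).sum()
        return c
    S=np.vstack([x0]+[np.array(x0)+d for d in np.diag([.006,.006,.006,.015])])
    r=minimize(cost,x0,method="Nelder-Mead",options=dict(initial_simplex=S,maxiter=150,xatol=1e-4)); return r
E
cat > m.py <<'E'
from fit import *
f=lambda x,y:(x/2+110,y/2+130)
for a,b in (((172,170),(153,250)),((205,178),(185,258))):
    A=atz("top",*f(*a),.18);B=atz("top",*f(*b),.182);d=A-B;print("wire",A.round(4),B.round(4),np.degrees(np.arctan2(d[1],d[0])))
for y in(.2,.3): 
    r=fitring(dict(side=(272,313),top=(202,241)),[.595,.298,.148,y/10]);print(r.x[:3].round(4),np.degrees(r.x[3]*10),r.fun)
m,_=getmask("top","polisher",(426,253))
A,B,C=[atz("top",*f(*p),.06)for p in((560,313),(730,305),(553,188))]
print("deck",A.round(4),B.round(4),C.round(4),np.degrees(np.arctan2((A-B)[1],(A-B)[0]))-90)
def box(x0,x1,y0,y1,z0,z1): return np.array([(x,y,z)for x in(x0,x1)for y in(y0,y1)for z in(z0,z1)])
L=np.vstack([box(-.075,.075,-.1,.1,0,.06)])
im=cv2.resize(cv2.imread("pics/top0.png"),None,fx=2,fy=2)
for yaw in map(np.radians,(4,)):
  R=cv2.Rodrigues(np.array([0,0,yaw]))[0]; P0=np.array([.577,-.223,0])
  for loc in ([(-.075,-.1,.06),(-.075,.1,.06),(.075,.1,.06),(.075,-.1,.06)],[(.0075,.005,.108),(.0075,.075,.108),(-.0075,.075,.108),(-.0075,.005,.108)],[(-.03+.016*np.cos(a),-.06+.016*np.sin(a),.088)for a in np.linspace(0,6.28,30)]):
    cv2.polylines(im,[np.int32(proj("top",np.array(loc)@R.T+P0)*2)],True,(0,0,255),1)
R=cv2.Rodrigues(np.array([0,0,r.x[3]*10]))[0]; P0=np.array([r.x[0],r.x[1],0])
for y in(-.018,.018): cv2.polylines(im,[np.int32(proj("top",np.array([(.047,y,.18),(0,y,.17),(-.04,y,.182)])@R.T+P0)*2)],False,(0,0,255),1)
cv2.polylines(im,[np.int32(proj("top",np.array([(-.055,-.045,.012),(.055,-.045,.012),(.055,.045,.012),(-.055,.045,.012)])@R.T+P0)*2)],True,(0,0,255),1)
a=im[300:640,260:660];b=im[420:600,760:1000]
cv2.imwrite("pics/ov.png",np.hstack([cv2.resize(im[320:560,280:540],(390,360)),cv2.resize(im[420:600,760:960],(400,360))]))
E
python3 m.py
```

```text
wire [0.647  0.3063 0.18  ] [0.5606 0.3245 0.182 ] -11.835979687493134
wire [0.6385 0.2706 0.18  ] [0.5522 0.29   0.182 ] -12.667834195369815
[0.5973 0.3014 0.1528] -12.696460685960325 0.24934701210210874
[0.5967 0.3    0.1543] -13.842413776412203 0.247219718607682Traceback (most recent call last):
  File "m.py", line 7, in <module>
    m,_=getmask("top","polisher",(426,253))
        ~~~~~~~^^^^^^^^^^^^^^^^^^^^^^^^^^^^
  File "fit.py", line 16, in getmask
    v,u=np.nonzero(best[1]); return best[1],np.c_[u,v].astype(float)
                   ~~~~^^^
TypeError: 'NoneType' object is not subscriptable
```

```bash
sed -i '/^m,_=/d;s/r.x\[3\]\*10\]))/np.radians(-12.5)]))/;s/^for y in(.2,.3):/for y in(-.22,):/' m.py; python3 m.py
```

```text
wire [0.647  0.3063 0.18  ] [0.5606 0.3245 0.182 ] -11.835979687493134
wire [0.6385 0.2706 0.18  ] [0.5522 0.29   0.182 ] -12.667834195369815
[0.5972 0.2997 0.1521] -13.083308768979444 0.21745981012161386
deck [ 0.4947 -0.1258  0.06  ] [ 0.5052 -0.3252  0.06  ] [ 0.6418 -0.118   0.06  ] 3.011283197065694
```

View pics/ov.png

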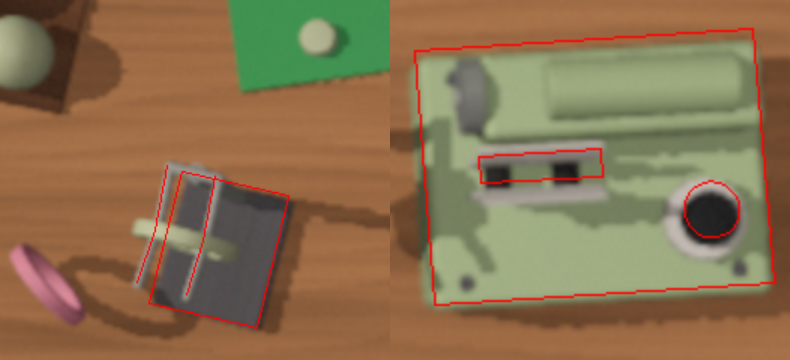

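The left overlay matches stand_a's wires and base at yaw −12.5°. Its dip is about (0.597, 0.300), and the ring's fitted z of 0.152 agrees with the 0.1506 from geometry. The polisher's yaw is about 3–4° and needs a small refinement later. Now working out the move.

```bash
cat > to.py <<'E'
from h import *
# shift in tool axes (mm) and yaw (deg) to bring TCP to p with tool y along world heading a(deg), mod 180
def to(p,a):
    s=robot.read_state(); R=cv2.Rodrigues(np.array(s["orientation"],float))[0]
    d=R.T@(np.array(p)-s["tool_pos"])*1000; b=np.degrees(np.arctan2(R[1,1],R[0,1]))
    t=-(a-b); t=(t+90)%180-90   # tool z down: yaw about tool z is -world
    return d.round(1),round(t,1),round(s["q"][5],3),np.array(s["tool_pos"]).round(4),R[:,2].round(3),round(s["t"],2)
E
python3 -c "
from to import *
print(to([.597,.3,.30],-12.5))"
```

```text
(array([ 667.6, -626. ,  -81.4]), np.float64(-53.0), np.float64(-0.085), array([ 0.2484, -0.5462,  0.2186]), array([-0.,  0., -1.]), 1.7)
```

Call:
play_rows(increments="0 0 -45 0 -1;0 0 -81 0 -1;668 -626 -81 -53 -1;668 -626 -81 -53 0;668 -626 -81 -53 0.35;668 -626 -81 -53 0.35;668 -626 -81 -53 0.35;668 -626 -81 -53 0.35;668 -626 -81 -53 0.35;668 -626 -81 -53 0.35;668 -626 -81 -53 0.35;668 -626 -81 -53 0.35;668 -626 -81 -53 0.35;668 -626 -81 -53 0.35;668 -626 -81 -53 0.35;668 -626 -81 -53 0.35;668 -626 -81 -53 0.35;668 -626 -81 -53 0.35;668 -626 -81 -53 0.35;668 -626 -81 -53 0.35", force=12)

```text
t: 3.7
tool_pos: [0.5919, 0.288, 0.2996]
orientation: [2.451, 1.965, 0.0]
force: [0.9, -0.4, 1.0]
opening: 0.03
gripper_force: 0.0
```

```bash
python3 - <<'E'
from to import *
print(to([.597,.3,.30],-12.5))
import time
def acc(n,q,z,near):
    o=[]
    for i in range(4):
        robot.read_camera(n); c=[r["centre"] for r in robot.landmark_of(n,q)]; c=[x for x in c if np.linalg.norm(np.array(x)-near)<.03]
        o+=c[:1]
    return np.mean(o,0).round(4) if o else None
for n in("side","top"):
    for q,p in(("cradle",[.572,-.183,.112]),("plunger_top",[.55,-.284,.09]),("polisher",[.577,-.223,0])): print(n,q,acc(n,q,0,p))
im=robot.read_camera("top"); 
cr=cv2.resize(im[215:290,380:480],None,fx=6,fy=6,interpolation=cv2.INTER_CUBIC); cv2.imwrite("pics/cr.png",cr)
E
```

```text
(array([12.8,  2.4, -0.4]), np.float64(-0.0), np.float64(0.594), array([0.5919, 0.288 , 0.2996]), array([ 0.,  0., -1.]), 3.7)
side cradle [ 0.5726 -0.183   0.1122]
side plunger_top [ 0.5494 -0.2864  0.0896]
side polisher [ 0.5762 -0.2208 -0.0012]
top cradle [ 0.5714 -0.1853  0.1119]
top plunger_top [ 0.5476 -0.2827  0.089 ]
top polisher [ 5.752e-01 -2.216e-01  2.000e-04]
```

View pics/cr.png

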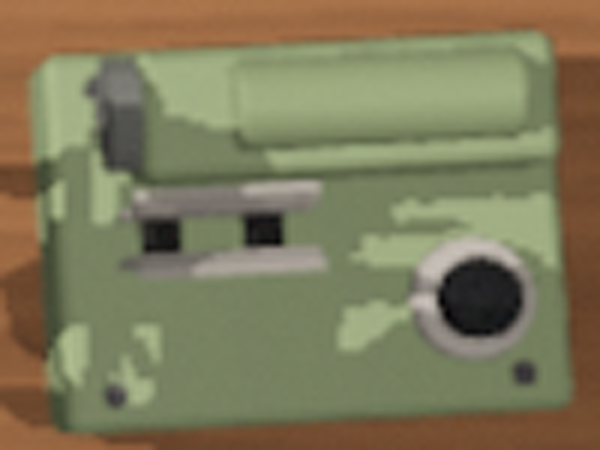

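Crop: cheeks run at crop rows ~184–210 and ~252–270 (columns 130–325), and the gap centre is near (230,229). The plunger head is at (480,297). The deck edges slope about 3°.

```bash
python3 - <<'E'
from h import *
print(atz("top",380+228/6,215+229/6,.108),atz("top",460,264.5,.09))
R=cv2.Rodrigues(np.array([0,0,np.radians(3.)]))[0]
for y in(.005,.075): print(atz("top",380+(322 if y<.03 else 132)/6,215+(227)/6,.108))
c=np.array([.572,-.184,0]); P=c-R@[0,.04,0]; print("pol",P,"pl",P+R@[-.03,-.06,0])
E
```

```text
[ 0.57091624 -0.18370018  0.108     ] [ 0.54627856 -0.28312391  0.09      ]
[ 0.57187343 -0.21925604  0.108     ]
[ 0.57146946 -0.14739527  0.108     ]
pol [ 0.57409344 -0.22394518  0.        ] pl [ 0.54727471 -0.28543303  0.        ]
```

Call:
play_rows(increments="13 2 0 0 0.35;13 2 50 0 0.35;13 2 90 0 0.35;13 2 90 0 0.35")

```text
t: 6.55
tool_pos: [0.5923, 0.2966, 0.2016]
orientation: [-2.448, -1.963, 0.019]
force: [0.1, -0.6, -1.2]
opening: 0.03
gripper_force: 0.0
```

Call:
play_rows(increments="0 0 0 0 0.35;0 0 0 0 0.35")

```text
t: 6.75
tool_pos: [0.5976, 0.2987, 0.2132]
orientation: [2.45, 1.965, 0.007]
force: [0.3, 0.4, 1.0]
opening: 0.0308
gripper_force: 0.0
```

```bash
python3 - <<'E'
from to import *
print(to([.597,.3,.167],-12.5))
a=robot.read_camera("side")[230:350,210:340];b=robot.read_camera("top")[190:280,150:260]
cv2.imwrite("pics/g.png",np.hstack([cv2.resize(a,(390,360),interpolation=2),cv2.resize(b,(400,360),interpolation=2)]))
E
```

```text
(array([ 1. , -1.1, 46.2]), np.float64(-0.1), np.float64(0.606), array([0.5976, 0.2987, 0.2132]), array([ 0.004,  0.002, -1.   ]), 6.75)
```

View pics/g.png

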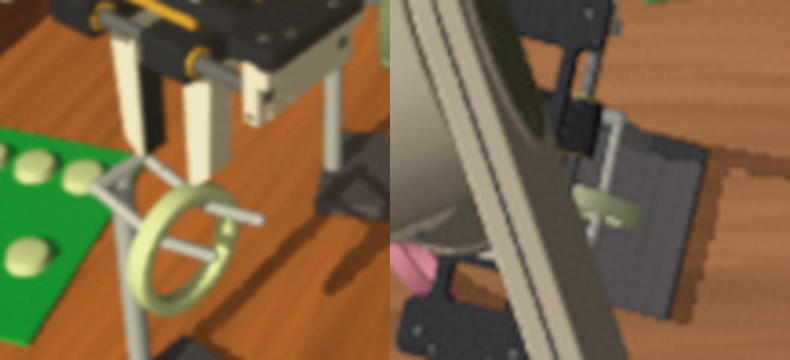

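```bash
python3 - <<'E'
from fit import *
s=robot.read_state(); R=cv2.Rodrigues(np.array(s["orientation"],float))[0]; p=np.array(s["tool_pos"]);print(p)
f=lambda P:((proj("side",P)-[210,230])*3).round().tolist()
print("tips",f([p,p+R[:,1]*.0154,p-R[:,1]*.0154]),"axis top",f([[.597,.3,.19]]))
yaw=np.radians(-12.5)
im=cv2.imread("pics/g.png")[:,:390].copy()
for s_,c in((ringpts(np.array([.597,.3,.1506]),yaw),(0,0,255)),):
    for k in(s_[:60],s_[60:]): cv2.polylines(im,[np.int32(f(k))],True,c,1)
for d in(-.0154,.0154):
  q=p+R[:,1]*d; box=[q+R[:,0]*x+R[:,1]*y for x,y in((-.0075,0),(.0075,0),(.0075,np.sign(d)*.0175),(-.0075,np.sign(d)*.0175))]
  cv2.polylines(im,[np.int32(f(np.array(box)))],True,(255,0,0),1)
cv2.imwrite("pics/g2.png",cv2.resize(im,None,fx=1.6,fy=1.6))
E
```

```text
[0.59785416 0.29874467 0.21338618]
tips [[179.0, 159.0], [157.0, 148.0], [201.0, 171.0]] axis top [[181.0, 195.0]]
```

View pics/g2.png

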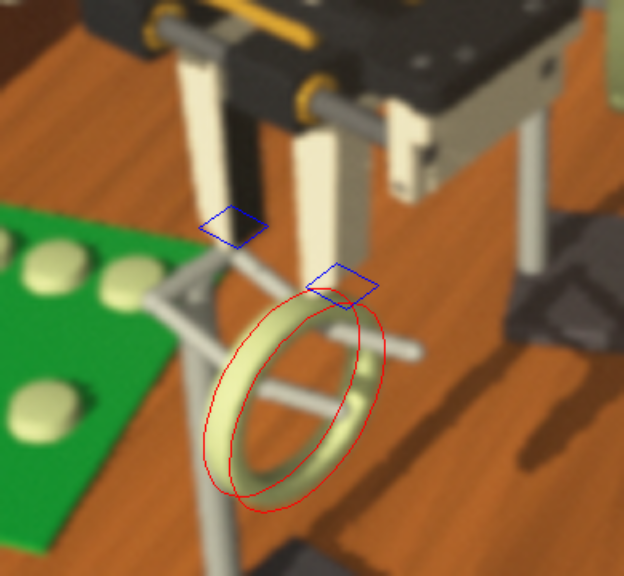

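The overlay matches the ring and finger tips to about 1–2 mm, and the fingers straddle the rim between the wires. Descend and grip.

Call:
play_rows(increments="1 0 15 0 0.35;1 0 30 0 0.35;1 0 40 0 0.35;1 0 46 0 0.35;1 0 46 0 0.35;1 0 46 0 0.35;1 0 46 0 0.35;1 0 46 0 1;1 0 46 0 1;1 0 46 0 1;1 0 46 0 1;1 0 46 0 1", force=15)

```text
t: 8.05
tool_pos: [0.5968, 0.2992, 0.1642]
orientation: [2.451, 1.965, 0.002]
force: [0.8, -0.2, 2.2]
opening: 0.0119
gripper_force: 15.0
```

Call:
play_rows(increments="0 0 -6 0 1;0 0 -13 0 1;0 0 -20 0 1;0 0 -25 0 1;0 0 -25 0 1;0 0 -25 0 1;0 0 -25 0 1;0 -15 -25 0 1;0 -30 -25 0 1;0 -45 -25 0 1;0 -60 -25 0 1;0 -80 -25 0 1;0 -100 -25 0 1;0 -125 -25 0 1;0 -130 -40 0 1;0 -130 -80 0 1;0 -130 -120 0 1;0 -130 -130 0 1;0 -130 -130 0 1", force=20)

```text
t: 9.95
tool_pos: [0.4712, 0.3279, 0.2971]
orientation: [2.45, 1.964, 0.009]
force: [-0.5, -0.3, -1.0]
opening: 0.0113
gripper_force: 20.0
```

```bash
python3 -c "
from to import *
print(to([.5715,-.1838,.25],3))"
```

```text
(array([-477.8,  209. ,   46.2]), np.float64(-15.6), np.float64(0.738), array([0.4712, 0.3279, 0.2971]), array([ 0.005,  0.003, -1.   ]), 9.95)
```

Call:
play_rows(increments="-16 7 0 -1 1;-48 21 0 -2 1;-80 35 0 -3 1;-112 49 0 -4 1;-144 63 0 -5 1;-176 77 0 -6 1;-208 91 0 -7 1;-240 105 0 -8 1;-272 119 0 -9 1;-304 133 0 -10 1;-336 147 0 -11 1;-368 161 0 -12 1;-400 175 0 -13 1;-430 188 0 -14 1;-455 199 0 -15 1;-470 206 0 -15.6 1;-478 209 0 -15.6 1;-478 209 20 -15.6 1;-478 209 35 -15.6 1;-478 209 35 -15.6 1")

```text
t: 11.95
tool_pos: [0.5679, -0.1835, 0.2544]
orientation: [-2.157, -2.276, 0.003]
force: [0.1, -0.3, -1.4]
opening: 0.0112
gripper_force: 20.0
```

Call:
play_rows(increments="0 0 0 0 1;0 0 0 0 1;0 0 0 0 1;0 0 0 0 1")

```text
t: 12.35
tool_pos: [0.5701, -0.1846, 0.2596]
orientation: [2.16, 2.279, 0.001]
force: [-0.5, 0.2, 0.0]
opening: 0.0119
gripper_force: 20.0
```

```bash
python3 - <<'E'
from to import *; from fit import *
print(to([.5715,-.1838,.20],3))
s=robot.read_state(); p=np.array(s["tool_pos"]); c=p-[0,0,.0136]
for n in ("side","top"):
    robot.read_camera(n)
    for r in robot.landmark_of(n,"bangle")[:3]: print(n,np.round(r["centre"],4),r["conf"])
for n in("side",):
    im=robot.read_camera(n)
    T=None
    u,v=proj(n,c)[0]; 
    im=cv2.resize(im,None,fx=4,fy=4,interpolation=2)
    R=cv2.Rodrigues(np.array([0,0,np.radians(3.)]))[0]; P0=np.array([.5715,-.1838,0])-R@[0,.04,0]
    for k in np.split(ringpts(c,np.radians(3)),2)+np.split(ringpts(P0+R@[0,.04,.1125],np.radians(3)),2): cv2.polylines(im,[np.int32(proj(n,k)*4+2)],True,(0,0,255),1)
    for x in(-.01,.01): cv2.polylines(im,[np.int32(proj(n,np.array([(x,.005,.1105),(x,.075,.1105)])@R.T+P0)*4+2)],False,(255,0,0),1)
    u,v=int(u*4),int(v*4); cv2.imwrite("pics/hov.png",im[max(0,v-150):v+400,u-350:u+350])
E
```

```text
(array([ 0.8,  1.4, 59.6]), np.float64(0.1), np.float64(-0.452), array([ 0.5701, -0.1846,  0.2596]), array([ 0.001, -0.001, -1.   ]), 12.35)
side [0.5712 0.434  0.0348] 0.92
side [0.4583 0.3177 0.0382] 0.71
side [ 0.569  -0.1865  0.2449] 0.58
top [ 0.5691 -0.1856  0.1136] 0.66
top [ 0.569  -0.1825  0.2411] 0.59
top [0.5725 0.4284 0.0379] 0.57
```

View pics/hov.png

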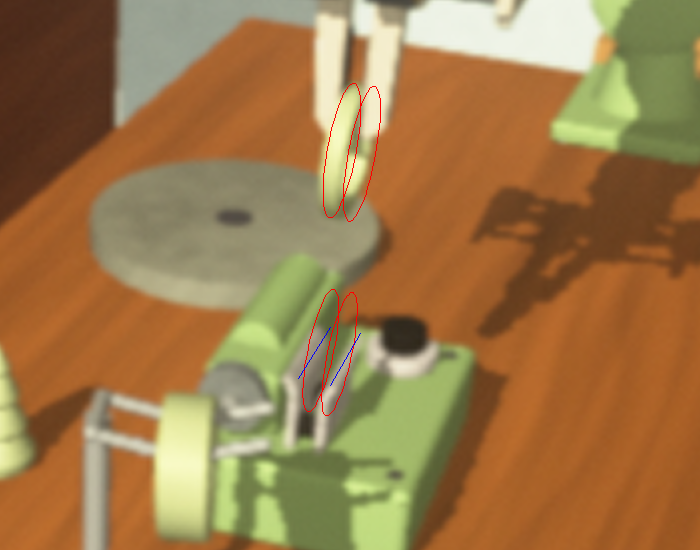

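Ring and cheeks both appear shifted by the same ~6 px against their overlays, so they are aligned relative to each other. Descend in stages.

Call:
play_rows(increments="1 1 30 0 1;1 1 60 0 1;1 1 80 0 1;1 1 88 0 1;1 1 88 0 1;1 1 88 0 1;1 1 88 0 1;1 1 88 0 1")

```text
t: 13.4
tool_pos: [0.5714, -0.1839, 0.1722]
orientation: [2.16, 2.278, 0.001]
force: [0.1, -0.5, -1.2]
opening: 0.0121
gripper_force: 20.0
```

```bash
python3 - <<'E'
from to import *
print(to([.5715,-.1838,.1261],3))
a=robot.read_camera("side"); c=proj("side",[.5715,-.1838,.12])[0].astype(int); a=a[c[1]-35:c[1]+30,c[0]-35:c[0]+35]
b=robot.read_camera("top"); c=proj("top",[.5715,-.1838,.12])[0].astype(int); b=b[c[1]-35:c[1]+30,c[0]-35:c[0]+35]
cv2.imwrite("pics/in.png",cv2.resize(np.hstack([a,b]),None,fx=5.7,fy=5.7,interpolation=2))
E
```

```text
(array([ 0.2, -0. , 46.1]), np.float64(0.1), np.float64(-0.45), array([ 0.5714, -0.1839,  0.1722]), array([ 0.002, -0.001, -1.   ]), 13.4)
```

View pics/in.png

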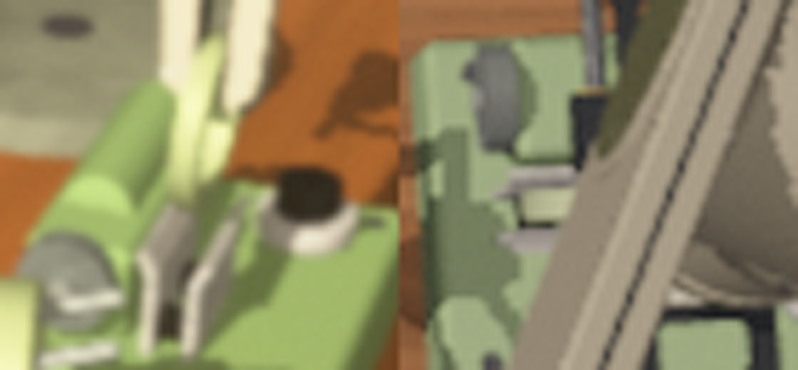

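The ring's lower edge (190,205 in the side crop) sits over the gap. In the top crop the ring (row ~206) is midway between the cheeks (~180 and ~240). Insert.

Call:
play_rows(increments="0 0 8 0 1;0 0 16 0 1;0 0 24 0 1;0 0 31 0 1;0 0 37 0 1;0 0 41 0 1;0 0 41 0 1;0 0 41 0 1;0 0 41 0 1;0 0 41 0 1")

```text
t: 14.5
tool_pos: [0.5709, -0.1837, 0.1301]
orientation: [2.161, 2.279, 0.0]
force: [0.1, 0.0, -0.5]
opening: 0.0119
gripper_force: 20.0
```

Call:
play_rows(increments="0 0 1 0 1;0 0 2 0 1;0 0 2 0 1;0 0 2 0 1")

```text
t: 14.9
tool_pos: [0.5706, -0.1835, 0.1276]
orientation: [-2.161, -2.28, 0.0]
force: [0.4, -0.8, -0.5]
opening: 0.0118
gripper_force: 20.0
```

Force still zero; go on in 1 mm steps.

Call:
play_rows(increments="0 0 1 0 1;0 0 1 0 1;0 0 1 0 1")

```text
t: 15.2
tool_pos: [0.5706, -0.1836, 0.1266]
orientation: [-2.161, -2.28, 0.0]
force: [-0.2, -0.5, -0.6]
opening: 0.0115
gripper_force: 20.0
```

Call:
play_rows(increments="0 0 1 0 1;0 0 1 0 1;0 0 1 0 1")

```text
t: 15.5
tool_pos: [0.5706, -0.1835, 0.1256]
orientation: [-2.161, -2.28, 0.0]
force: [-0.2, 0.3, -0.4]
opening: 0.0115
gripper_force: 20.0
```

Call:
play_rows(increments="0 0 0 0 1;0 0 0 0 1")

```text
t: 15.7
tool_pos: [0.5707, -0.1836, 0.1257]
orientation: [2.161, 2.28, 0.0]
force: [0.3, 0.4, -0.8]
opening: 0.0117
gripper_force: 20.0
```

Call:
play_rows(increments="0 0 1 0 1;0 0 1 0 1;0 0 1 0 1")

```text
t: 16.0
tool_pos: [0.5708, -0.1836, 0.1249]
orientation: [2.161, 2.28, 0.0]
force: [0.3, 0.0, 2.1]
opening: 0.0119
gripper_force: 20.0
```

Call:
play_rows(increments="0 0 1 0 1;0 0 1 0 1;0 0 1 0 1")

```text
t: 16.3
tool_pos: [0.5712, -0.1836, 0.1248]
orientation: [2.16, 2.279, 0.001]
force: [-2.3, 2.0, 6.8]
opening: 0.0117
gripper_force: 20.0
```

Call:
play_rows(increments="0 0 -1 0 1;0 0 -1 0 1;0 0 -1 0 0.75;0 0 -1 0 0.6;0 0 -1 0 0.5;0 0 -1 0 0.4;0 0 -1 0 0.4;0 0 -1 0 0.4;0 0 -1 0 0.4")

```text
t: 17.2
tool_pos: [0.5706, -0.1836, 0.1246]
orientation: [-2.161, -2.28, 0.0]
force: [-0.2, -0.1, 0.2]
opening: 0.028
gripper_force: 0.0
```

```bash
python3 - <<'E'
from to import *
for n in("side","top"):
    robot.read_camera(n)
    for r in robot.landmark_of(n,"bangle")+robot.landmark_of(n,"cradle"): 
        if np.hypot(r["centre"][0]-.571,r["centre"][1]+.184)<.03: print(n,np.round(r["centre"],4),round(r["conf"],2))
E
```

```text
side [ 0.5739 -0.1841  0.1094] 0.8
side [ 0.5717 -0.1837  0.1114] 0.82
top [ 0.5716 -0.1835  0.1082] 0.63
top [ 0.5741 -0.1856  0.1122] 0.63
```

Bangle released and seated. Rise, close the fingers, and move over the plunger (0.547, -0.2845).

Call:
play_rows(increments="0 0 -10 0 0.4;0 0 -30 0 0.4;0 0 -60 0 0.4;0 0 -90 0 0.4;0 0 -90 0 0.6;0 0 -90 0 1;0 0 -90 0 1;0 0 -90 0 1;0 0 -90 0 1")

```text
t: 18.4
tool_pos: [0.5701, -0.1833, 0.2134]
orientation: [-2.16, -2.278, 0.001]
force: [-0.3, -0.1, 0.0]
opening: 0.0001
gripper_force: 0.0
```

```bash
python3 - <<'E'
from to import *
print(to([.5475,-.2845,.12],3))
for n in("side","top"):
    im=robot.read_camera(n)
    for q in("bangle","plunger_top"):
      for r in robot.landmark_of(n,q): 
        if np.hypot(r["centre"][0]-.565,r["centre"][1]+.22)<.09: print(n,q,np.round(r["centre"],4),round(r["conf"],2))
    if n=="side": cv2.imwrite("pics/seat.png",cv2.resize(im[160:260,330:450],None,fx=5,fy=5,interpolation=2))
E
```

```text
(array([-99.9, -27.7,  93.4]), np.float64(0.1), np.float64(-0.45), array([ 0.5701, -0.1833,  0.2134]), array([-0.002,  0.001, -1.   ]), 18.4)
side bangle [ 0.5715 -0.1868  0.1119] 0.5
side plunger_top [ 0.5493 -0.2859  0.0877] 0.7
top bangle [ 0.5701 -0.1806  0.1074] 0.57
```

View pics/seat.png

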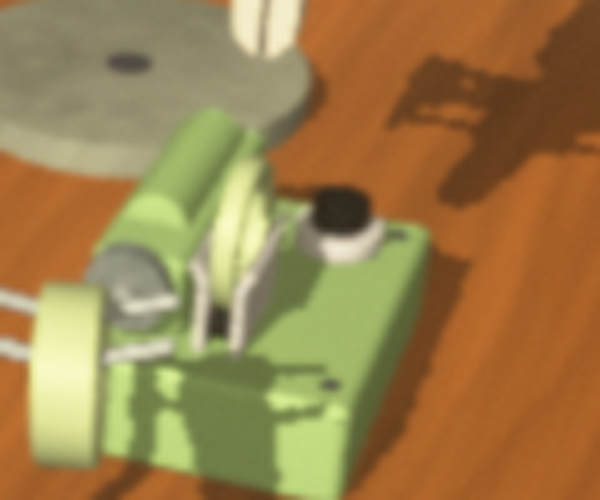

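The bangle stands upright between the cheeks (240,225). The plunger head is at (342,210).

Call:
play_rows(increments="-40 -11 0 0 1;-80 -22 0 0 1;-101 -27 0 0 1;-101 -27 0 0 1;-101 -27 40 0 1;-101 -27 80 0 1;-101 -27 110 0 1;-101 -27 118 0 1;-101 -27 118 0 1;-101 -27 118 0 1;-101 -27 118 0 1")

```text
t: 19.8
tool_pos: [0.5507, -0.2866, 0.0994]
orientation: [2.159, 2.277, 0.001]
force: [0.4, 0.2, -0.1]
opening: 0.0004
gripper_force: 0.0
```

Call:
play_rows(increments="0 0 4 0 1;0 0 8 0 1;0 0 12 0 1;0 0 14 0 1;0 0 14 0 1;0 0 14 0 1")

```text
t: 20.4
tool_pos: [0.5496, -0.2862, 0.0834]
orientation: [2.161, 2.279, 0.0]
force: [1.5, -0.3, 4.9]
opening: 0.0008
gripper_force: 2.5
```

Call:
play_rows(increments="0 0 3 0 1;0 0 6 0 1;0 0 7 0 1;0 0 7 0 1;0 0 7 0 1")

```text
t: 20.9
tool_pos: [0.5497, -0.2863, 0.0769]
orientation: [2.16, 2.279, 0.0]
force: [-0.3, 0.7, 9.1]
opening: 0.0005
gripper_force: 4.2
```

Call:
play_rows(increments="0 0 1 0 1;0 0 2 0 1;0 0 2 0 1;0 0 2 0 1")

```text
t: 21.3
tool_pos: [0.5497, -0.2863, 0.0762]
orientation: [2.16, 2.279, 0.0]
force: [-4.2, 3.1, 16.5]
opening: 0.0006
gripper_force: 8.7
```

At the stop: the force jumped to 16.5 N with almost no further travel. Retract and check the seat.

Call:
play_rows(increments="0 0 -5 0 1;0 0 -12 0 1;0 0 -25 0 1;0 0 -60 0 1;0 0 -100 0 1;0 0 -140 0 1;0 0 -140 0 1;0 0 -140 0 1;0 0 -140 0 1;0 0 -140 0 1")

```text
t: 22.3
tool_pos: [0.548, -0.2852, 0.2113]
orientation: [-2.159, -2.277, 0.001]
force: [-0.2, 0.4, 0.7]
opening: 0.0006
gripper_force: 0.0
```

```bash
python3 - <<'E'
from to import *
for n in("side","top"):
    robot.read_camera(n)
    for q in("bangle","plunger_top","cuff","bowl","carving"):
      for r in robot.landmark_of(n,q): 
        if r["conf"]>.5: print(n,q,np.round(r["centre"],3),round(r["conf"],2))
s=robot.read_state(); print(s["t"],s["force"],s["tool_pos"])
E
```

```text
side bangle [0.461 0.315 0.038] 0.68
side bangle [ 0.574 -0.183  0.11 ] 0.6
side bangle [0.572 0.43  0.035] 0.6
side plunger_top [0.578 0.032 0.003] 0.57
side plunger_top [ 0.785 -0.139  0.004] 0.53
side cuff [0.579 0.034 0.155] 0.81
side bowl [ 0.43   0.074 -0.001] 0.81
side carving [ 0.785 -0.139  0.002] 0.67
side carving [ 0.575 -0.221 -0.003] 0.53
top bangle [0.459 0.314 0.041] 0.72
top bangle [ 0.574 -0.183  0.108] 0.66
top cuff [0.577 0.032 0.155] 0.56
top bowl [0.431 0.074 0.001] 0.63
top carving [ 0.783 -0.137  0.002] 0.58
22.9 [-0.78674529  0.39852106 -0.66122662] [ 0.54910369 -0.28591358  0.21369509]
```

```bash
python3 -c "
from plant import robot
print(robot.close_job())"
```

```text
the job is handed in; nothing more can be done
None
```

I handed the job in at about 23 s (no verdict was returned): the bangle stands released in the roller cradle, the plunger was pressed to its stop (16.5 N, no further travel) and let go, though its return wasn't checked in a picture, and the cuff, bowl and carving measure where they started.

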